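# Pop the touch-latch cupboard ajar

### The job

Open the little cupboard with the blue door, using fingertips only: first slide the aluminium tin along the table, upright and never lifted, until it is out of the way of the door's full swing (a right angle), then press the blue door in at its silver disc and let go, so that its touch latch releases and the spring leaves the door standing ajar. Keep the white cupboard shut, leave everything else where it is, and take the hand away at the end.

Things in the scene. Friction and masses are not known exactly. Their poses are not given: they have to be found in the camera images.
- tin: Matte aluminium tin, a closed upright cylinder 60 mm in diameter and 80 mm tall, about 0.2 kg, loose, standing on the glass in front of the blue door. Origin: centre of its underside.
- blue_cab: Fixed light-wood cupboard with the blue door, 180 mm wide (its y), 205 mm tall. Origin: centre of its underside on the table. Its x points from the door to the back, its y to the hinge side (the left, seen from the robot), z up. The wood shell spans x = -85 to +85 mm; the shut door lies in front of it, its front face at x = -109 mm. The cupboard's place and yaw vary, and the blue and white cupboards may swap sides.
- blue_press (a point): Centre of the silver disc, 30 mm in diameter and nearly flush, on the front face of the blue door: 32 mm from the free (right) edge and 24 mm below the cupboard's top. A silver tab on the top edge of the door stands right above it. The spot to press, in the cupboard's +x direction. The point's axes are those of the door (x into the cupboard when shut). The door is 180 mm wide, 195 mm tall and 16 mm thick.
- blue_hinge (a point): Lower end of the vertical hinge line of the blue door, at the door's left rear edge, 5 mm above the table; the door reaches 180 mm from it. In the cupboard's frame it lies at x = -93, y = +90 mm.
- blue_door (a joint): Angle of the blue door, rad: 0 shut and latched, negative pressed in, positive open. Pressing at the disc takes about 4 N; the latch lets go after about 4 to 5 mm (-0.027 to -0.034 rad), the hard stop is at about 6.5 mm (-0.045 rad). When let go, the spring swings the door out towards the robot in about a second and holds it at about 0.45 rad (free edge about 80 mm out). It does not latch again.
- white_door (a joint): Angle of the white door of the twin cupboard beside the blue one, which has the same touch latch; 0 shut. It must stay shut.
- pot: White ceramic pot on the wooden turntable (290 mm across, 24 mm tall) at the right of the table. Bystander; origin: centre of its underside.
- blue_lid: Blue silicone lid, 100 mm across, lying on the turntable. Bystander; origin: centre of its underside.
- spray: Green spray bottle, empty, 172 mm tall, standing on the turntable. Bystander; origin: centre of its underside.
- candle: Amber glass candle jar, 72 mm across, 85 mm tall, on the left of the table. Bystander; origin: centre of its underside.
- remote: Black remote control, 160 x 42 x 18 mm, lying at the near right of the table. Bystander; origin: centre of its underside.
Things that resemble listed ones, but are neither listed nor needed, are in the scene too. Of the things like the tin, leave any that is green or purple; of the rest the larger one is meant.

How it is judged:
On the way, in this order (a step that is already met when the one before it is completed fails the run):
1. the tin, upright, is out of the way of the blue door's swing while that door is still shut ((horizontal distance between tin and blue_hinge above 0.212 m or y of tin in the frame of blue_cab above 0.136 m) and angle between tin's own z axis and vertical below 0.15 rad and height (world z) of tin between -0.005 and 0.006 m and value of joint blue_door below 0.03 rad), for 0.2 s.
2. the blue door has sprung ajar (value of joint blue_door above 0.25 rad), for 0.2 s.
At the end, for the whole second after the job is handed in: Blue door still, ajar over 0.3 rad; tin at rest, upright within 0.15 rad, on the table, its centre over 212 mm from the blue hinge line or over 136 mm to the hinge side of the cupboard's middle (clear of a right-angle swing); white door shut within 0.03 rad (value of joint blue_door above 0.3 rad and velocity of joint blue_door between -0.1 and 0.1 rad/s and (horizontal distance between tin and blue_hinge above 0.212 m or y of tin in the frame of blue_cab above 0.136 m) and angle between tin's own z axis and vertical below 0.15 rad and height (world z) of tin between -0.005 and 0.006 m and linear speed of tin below 0.02 m/s and value of joint white_door below 0.03 rad); the robot touches nothing.
It fails at once if the tin is lifted more than 12 mm (height (world z) of tin above 0.012 m).
It fails at once if the tin is tipped over (angle between tin's own z axis and vertical above 0.5 rad).
It fails at once if the white door is released (value of joint white_door above 0.06 rad).
It fails at once if the pot, blue lid, spray bottle, candle jar or remote is moved more than 25 mm (distance of any of pot, blue_lid, spray, candle, remote from where it was at the start of the episode above 0.025 m).
It also fails if it takes over 48 s, if anything falls off the work surface, if the arm or the gripper's body presses on something with over 40 N, if the wrist force passes 120 N, or if a joint passes its speed limit or range.

### The arm

A 7-joint arm with a two-finger parallel gripper is mounted at the origin on the work surface. World frame = base frame: x ahead of the robot, y to its left, z up, the work surface at z = 0. Lengths are in m, angles in rad, forces in N, time in s.
With the tool pointing down it reaches from about 0.4 to 0.85 m from the base axis. Payload 4.5 kg.
Tool frame: the origin (TCP) lies at the very end of the fingers, on their centre line; the grasp point (between the pads) lies 19 mm behind it (r.pinch_z is the distance from the TCP to the grasp point, in m); z points along the fingers, y is the line along which they close (so a half turn about z gives the same grasp; the last joint's range is limited). The gripper opens to 88 mm and grips with 3 to 60 N. Pads are 18 mm wide; open, the fingers measure 123 mm over their backs; the gripper's body (75 mm by 187 mm) begins 45 mm behind the grasp point.
Start: joints at [1.261, 0.689, -0.195, 1.565, 0.157, 0.902, -0.215], TCP at [0.211, -0.588, 0.239] pointing down, gripper open.
Joint ranges: [-3.01, 3.01], [-0.46, 2.08], [-1.47, 1.51], [0.13, 2.56], [-1, 4.14], [0.04, 2.09], [-2.66, 2.66]. Speed limits (rad/s): [2.57, 2.57, 3.14, 3.14, 3.14, 3.14, 3.14].

### API

Orientations are given as a unit quaternion [x, y, z, w].
In Python, from plant import r, cams gives the robot as it stands.
- The arm moves only by the shell command python3 -m pendant 'ROWS' [FORCE]. ROWS is JSON, a list of rows, each a list of 3 entries, a list of its own where there are three numbers: the closure, from -1 (fully open) to 1 (shut), then the shift along the tool's x, y, z in mm, then the turn, a rotation vector about the tool's x, y, z in degrees. A call has 1 to 8 rows; each row shifts and turns the commanded pose from where the row before left it, along the tool's axes as they then stand; what a row does not reach is not made up. A row lasts 1/8 s, in which the tool goes at most 62.5 mm and 10.7 degrees, less where a joint would pass 70% of its speed; a pose out of reach is approached as far as the arm can. A call with a gripper value outside its range is refused whole. The fingers move at their own pace and stop on an object; FORCE is the grip in N (left out, the last holds). Time passes only in rows, so rows that do not move let the fingers close. It gives the time, the measured TCP pose, the force, the opening and the grip force at its end, in the units of the state.
- r.get_state(): the state, without advancing time (a new reading comes with each control period).
- cams.snapshot(name): name is "side" or "top"; returns a dict with "img" (400x640x3 uint8, red, green, blue), "camera_matrix" (3x3 intrinsics, pixels), "D" ([k1, k2, p1, p2, k3] as OpenCV has them; the pictures are not rectified), "camera_from_world" (4x4, takes a point from world to camera coordinates). Camera axes: x right, y up, looking along -z (the intrinsics and any distortion apply to the point x, -y, -z); pixel columns grow to the right and rows downward; lengths in m; the calibration is good to about 2 mm. A picture is of the moment at which its call begins. There is no depth.
- r.finish_job(): hands the job in; it is judged then, once.
The state is a dict: "clock": time; "q": joint angles; "qd": joint speeds; "joint_torque": joint torques, N m; "tool_pos": TCP position; "eef_rot": TCP orientation; "contact_force": force on the tool from outside, world axes, zero at the start; "moment": the same for the moment, N m; "opening": opening from 0.0 (shut) to 1.0 (fully open); "finger_force": force on a finger pad.
Only numpy, scipy, OpenCV 4.12 (cv2) and the standard library are available. Lean on these libraries where they do the work, as an engineer would, in place of code of your own. Each camera call takes 0.05 s, during which the arm holds its last target. There are 200 camera calls.

## Working session

There is one attempt and no reset: what is moved stays moved. The work goes in short steps, Python scripts to look and compute and a shell command to move; the robot and the scene stay as the last step left them, time stands still between calls to the robot, and variables do not carry over. Pictures are saved under pics/ and viewed, at most 10 in all, crops included, and the job is handed in when it is done.

```bash
ls; mkdir -p pics; python3 - <<'E'
from plant import r,cams
import cv2,numpy as np
for n in("side","top"):
    s=cams.snapshot(n); cv2.imwrite(f"pics/{n}0.png",s["img"][:,:,::-1]); np.savez(f"{n}0.npz",**{k:np.array(v) for k,v in s.items()})
    print(n,s["camera_matrix"],s["D"],s["camera_from_world"])
s=r.get_state();print(s["clock"],s["tool_pos"],s["eef_rot"])
E
```

```text
pics
side [[454.75999178   0.         320.03325618]
 [  0.         454.75999178 211.81436312]
 [  0.           0.           1.        ]] [-0.0537099  0.         0.         0.         0.       ] [[-0.95622413 -0.29227379  0.01454141  0.48043097]
 [ 0.17324734 -0.52536183  0.83305481 -0.23366088]
 [-0.23584058  0.79910636  0.55299931 -1.19147583]
 [ 0.          0.          0.          1.        ]]
top [[488.94215208   0.         314.5513849 ]
 [  0.         488.94215208 200.09172236]
 [  0.           0.           1.        ]] [-0.11143928  0.          0.          0.          0.        ] [[-0.01835914 -0.99979337  0.00872697 -0.07055843]
 [ 0.99391495 -0.01730165  0.10878293 -0.53942556]
 [-0.10860946  0.01067103  0.99402722 -1.86018616]
 [ 0.          0.          0.          1.        ]]
0.1 [ 0.21046505 -0.58791661  0.23801581] [ 9.85252002e-01  1.71107763e-01 -1.93651818e-04 -7.67298598e-04]
```

View pics/side0.png

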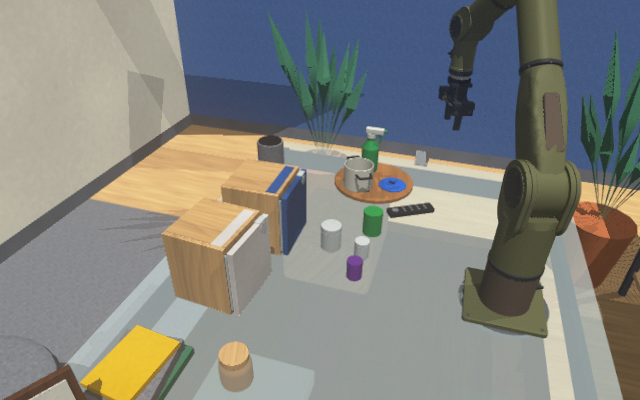

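View pics/top0.png

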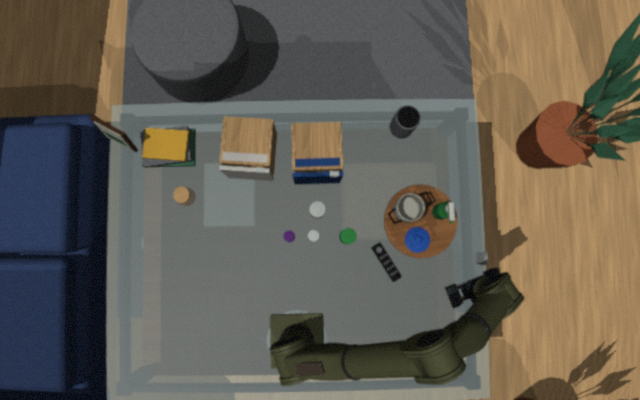

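Candidates for the tin in the top view: large grey (317,209), small grey (313,236), green (347,236) and purple (289,236). By the description it is the large grey one, seen at (331,236) in the side view. The blue cupboard is the right one, with its door edge near (318,180). I'll check both in close crops.

```bash
python3 - <<'E'
import cv2
t=cv2.imread("pics/top0.png");s=cv2.imread("pics/side0.png")
cv2.imwrite("pics/c1.png",cv2.resize(t[110:260,210:410],None,fx=4,fy=4,interpolation=cv2.INTER_CUBIC))
cv2.imwrite("pics/c2.png",cv2.resize(s[150:290,210:400],None,fx=4.2,fy=4.2,interpolation=cv2.INTER_CUBIC))
E
```

```text
(no output)
```

View pics/c1.png

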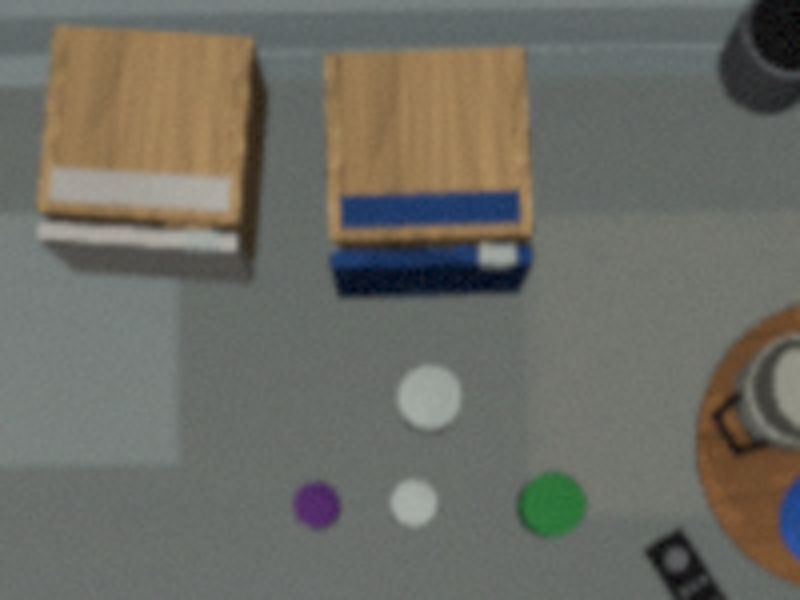

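View pics/c2.png

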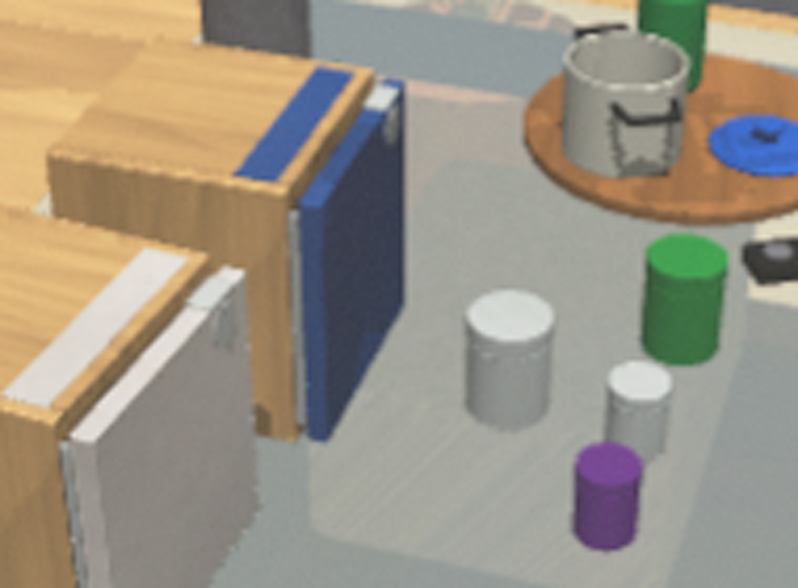

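The crops confirm the choice. The top crop shows the tin's top at (430,398), the small grey one at (414,503), green at (552,504) and purple at (317,505). The blue cupboard's top corners are at (325,52), (523,46), (531,238) and (330,238). The silver tab is at (498,256), and in the side crop the disc is at about (392,128).

```bash
cat > h.py <<'E'
import numpy as np,cv2
def P(n,px,z,tag="0"):
    d=np.load(n+tag+".npz");T=d["camera_from_world"]
    u=cv2.undistortPoints(np.array(px,float).reshape(-1,1,2),d["camera_matrix"],d["D"])[:,0]
    R=T[:3,:3];c=-R.T@T[:3,3];o=[]
    for a,b in u:
        v=R.T@np.array([a,-b,-1]); o.append(c+v*(z-c[2])/v[2])
    return np.round(np.array(o),4)
def t(px): return (np.array(px,float)+.5)/4-.5+[210,110]
def s(px): return (np.array(px,float)+.5)/4.2-.5+[210,150]
E
python3 - <<'E'
from h import *
print("cans",P("top",t([[430,398],[552,504]]),.08),P("top",t([[414,503],[317,505]]),.06))
print("side tin top,green",P("side",s([[510,316],[687,258]]),.08),"small",P("side",s([[640,382],[608,465]]),.06))
print("cab top",P("top",t([[325,52],[523,46],[531,238],[330,238]]),.205))
print("cab side BL BR? FR FL",P("side",s([[50,152],[373,75],[292,190]]),.205))
print("door top front L,R",P("side",s([[318,208],[406,87]]),.2),P("top",t([[333,266],[530,266]]),.2))
print("disc",P("side",s([[392,128]]),.181),"tab",P("top",t([[498,256]]),.2))
print("door bottom front L",P("side",s([[325,438]]),.005))
print("pot,lid",P("top",[[410,207],[417,238]]  ,.05),"wh cab FR",P("top",t([[240,222],[238,245]]),.2),"remote",P("top",t([[700,570],[665,545]]),.018))
E
```

```text
cans [[ 0.4983 -0.0887  0.08  ]
 [ 0.3968 -0.2008  0.08  ]] [[ 0.4009 -0.072   0.06  ]
 [ 0.4006  0.0195  0.06  ]]
side tin top,green [[ 0.495  -0.0821  0.08  ]
 [ 0.3921 -0.1931  0.08  ]] small [[ 0.3966 -0.0621  0.06  ]
 [ 0.3969  0.0307  0.06  ]]
cab top [[ 0.799   0.0012  0.205 ]
 [ 0.8018 -0.176   0.205 ]
 [ 0.6273 -0.1786  0.205 ]
 [ 0.6303 -0.0012  0.205 ]]
cab side BL BR? FR FL [[ 0.7911  0.0035  0.205 ]
 [ 0.6238 -0.1662  0.205 ]
 [ 0.6215 -0.0018  0.205 ]]
door top front L,R [[ 0.6009  0.0059  0.2   ]
 [ 0.5989 -0.1654  0.2   ]] [[ 0.606  -0.0033  0.2   ]
 [ 0.6031 -0.1775  0.2   ]]
disc [[ 0.6002 -0.1382  0.181 ]] tab [[ 0.6125 -0.1494  0.2   ]]
door bottom front L [[ 0.6046 -0.0024  0.005 ]]
pot,lid [[ 0.5028 -0.446   0.05  ]
 [ 0.3834 -0.4686  0.05  ]] wh cab FR [[0.6469 0.0786 0.2   ]
 [0.6263 0.0805 0.2   ]] remote [[ 0.3325 -0.3473  0.018 ]
 [ 0.3573 -0.314   0.018 ]]
```

The cupboard's yaw is about 0 and its centre about (0.713,-0.088), so the hinge is at (0.62,0.002) and the disc at (0.604,-0.145,0.181). The tin is at (0.497,-0.086). Plan: grip the tin lightly, slide it right to y≈-0.21 (0.245 m from the hinge), let go, then press the disc.

First I'll square the tool yaw, so tool x is world x, y is -y and z is down.

```bash
python3 -m pendant '[[-1,[0,0,0],[0,0,9.8]],[-1,[0,0,0],[0,0,9.9]],[-1,[25,-44,0],[0,0,0]],[-1,[25,-44,0],[0,0,0]],[-1,[25,-44,0],[0,0,0]],[-1,[25,-44,0],[0,0,0]],[-1,[0,0,0],[0,0,0]]]'
```

```text
clock: 0.98
tool_pos: [0.3134, -0.4082, 0.2386]
eef_rot: [1.0, 0.004, 0.0, -0.002]
contact_force: [0.2, -1.2, -0.6]
opening: 1.004
finger_force: 0.0
```

```bash
python3 -m pendant '[[-1,[26,-46,0],[0,0,0]],[-1,[26,-46,0],[0,0,0]],[-1,[26,-46,0],[0,0,0]],[-1,[26,-46,0],[0,0,0]],[-1,[26,-46,0],[0,0,0]],[-1,[26,-46,0],[0,0,0]],[-1,[26,-46,0],[0,0,0]],[-1,[0,0,0],[0,0,0]]]'; python3 -m pendant '[[-1,[0,0,40],[0,0,0]],[-1,[0,0,40],[0,0,0]],[-1,[0,0,25],[0,0,0]],[-1,[0,0,0],[0,0,0]]]'
python3 - <<'E'
from plant import r,cams
import cv2,numpy as np
from h import *
print(r.get_state()["tool_pos"])
a=cams.snapshot("side")["img"][:,:,::-1][110:290,230:420]; cv2.imwrite("pics/s1.png",cv2.resize(a,None,fx=3.3,fy=3.3,interpolation=cv2.INTER_CUBIC))
E
```

```text
clock: 1.98
tool_pos: [0.4951, -0.0865, 0.2385]
eef_rot: [1.0, 0.004, 0.001, -0.001]
contact_force: [-1.3, -0.6, 0.3]
opening: 1.002
finger_force: 0.0
clock: 2.48
tool_pos: [0.491, -0.0922, 0.1322]
eef_rot: [1.0, -0.001, -0.002, 0.0]
contact_force: [0.0, -0.4, -0.2]
opening: 1.002
finger_force: 0.0
[ 0.49096231 -0.09222904  0.13224153]
```

View pics/s1.png

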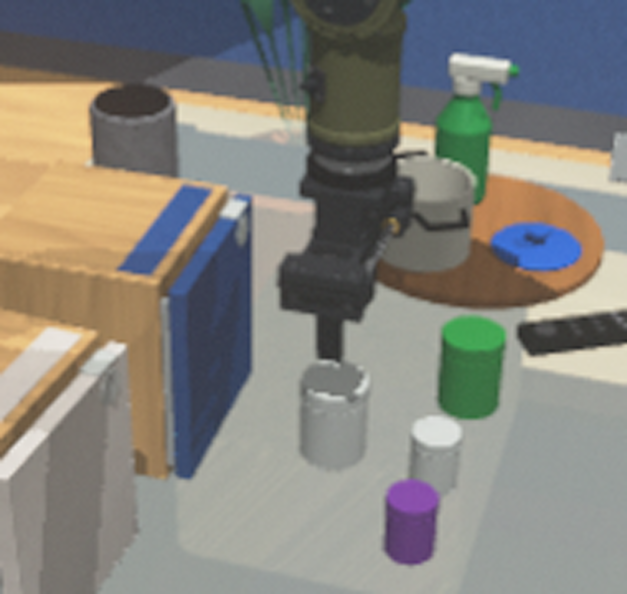

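The hand is over the tin, with the fingertips at about (330,360) in the crop and the tin's top at (335,380). The pose drifted about 6 mm, so I'll correct it and go down in steps.

```bash
python3 -m pendant '[[-1,[6,-6,0],[0,0,0]],[-1,[0,0,20],[0,0,0]],[-1,[0,0,0],[0,0,0]],[-1,[0,0,0],[0,0,0]]]'
```

```text
clock: 3.02
tool_pos: [0.4994, -0.0845, 0.1147]
eef_rot: [1.0, 0.0, 0.001, 0.0]
contact_force: [0.3, 0.8, -0.3]
opening: 1.0
finger_force: 0.0
```

```bash
python3 -m pendant '[[-1,[-2,2,20],[0,0,0]],[-1,[0,0,20],[0,0,0]],[-1,[0,0,20],[0,0,0]],[-1,[0,0,15],[0,0,0]],[-1,[0,0,0],[0,0,0]],[-1,[0,0,0],[0,0,0]]]' 4
```

```text
clock: 3.78
tool_pos: [0.4971, -0.0865, 0.0393]
eef_rot: [1.0, -0.0, 0.0, 0.0]
contact_force: [0.5, 0.4, 0.3]
opening: 1.0
finger_force: 0.0
```

```bash
python3 -m pendant '[[0,[0,0,0],[0,0,0]],[0,[0,0,0],[0,0,0]],[0,[0,0,0],[0,0,0]],[0,[0,0,0],[0,0,0]],[0,[0,0,0],[0,0,0]],[0,[0,0,0],[0,0,0]],[0,[0,0,0],[0,0,0]],[0,[0,0,0],[0,0,0]]]' 4
```

```text
clock: 4.78
tool_pos: [0.4968, -0.0865, 0.0388]
eef_rot: [1.0, -0.0, 0.0, 0.0]
contact_force: [-0.6, -0.6, 3.1]
opening: 0.669
finger_force: 4.2
```

Gripped: the opening is about 59 mm, which fits the tin. Now I'll slide it right in small rows.

```bash
for i in 1; do python3 -m pendant '[[0,[0,10,0],[0,0,0]],[0,[0,15,0],[0,0,0]],[0,[0,15,0],[0,0,0]],[0,[0,15,0],[0,0,0]],[0,[0,10,0],[0,0,0]],[0,[0,0,0],[0,0,0]],[0,[0,0,0],[0,0,0]]]' 4; done
```

```text
clock: 5.65
tool_pos: [0.4966, -0.1536, 0.0388]
eef_rot: [1.0, -0.001, 0.0, 0.001]
contact_force: [-0.9, -3.8, 4.2]
opening: 0.671
finger_force: 4.2
```

```bash
python3 -m pendant '[[0,[0,10,0],[0,0,0]],[0,[0,15,0],[0,0,0]],[0,[0,15,0],[0,0,0]],[0,[0,10,0],[0,0,0]],[0,[0,8,0],[0,0,0]],[0,[0,0,0],[0,0,0]],[0,[0,0,0],[0,0,0]]]' 4;  python3 -m pendant '[[-1,[0,0,0],[0,0,0]],[-1,[0,0,0],[0,0,0]],[-1,[0,0,0],[0,0,0]],[-1,[0,0,0],[0,0,0]],[-1,[0,0,0],[0,0,0]],[-1,[0,0,0],[0,0,0]]]'
```

```text
clock: 6.52
tool_pos: [0.4969, -0.2088, 0.0387]
eef_rot: [1.0, 0.0, 0.0, -0.0]
contact_force: [0.2, 0.9, 4.9]
opening: 0.667
finger_force: 4.3
clock: 7.28
tool_pos: [0.4967, -0.2094, 0.0387]
eef_rot: [1.0, 0.0, 0.0, 0.0]
contact_force: [0.4, -0.8, 0.9]
opening: 1.0
finger_force: 0.0
```

```bash
python3 -m pendant '[[-1,[0,0,-15],[0,0,0]],[-1,[0,0,-25],[0,0,0]],[-1,[0,0,-30],[0,0,0]],[-1,[0,0,-30],[0,0,0]],[1,[0,0,-30],[0,0,0]],[1,[0,0,0],[0,0,0]],[1,[0,0,0],[0,0,0]],[1,[0,0,0],[0,0,0]]]'
python3 - <<'E'
from plant import r,cams
import cv2,numpy as np
print(r.get_state()["tool_pos"])
a=cams.snapshot("side")["img"][:,:,::-1][110:290,230:420]; cv2.imwrite("pics/s2.png",cv2.resize(a,None,fx=3.3,fy=3.3,interpolation=cv2.INTER_CUBIC))
E
```

```text
clock: 8.28
tool_pos: [0.496, -0.2092, 0.1678]
eef_rot: [1.0, 0.0, -0.001, -0.0]
contact_force: [-0.9, -0.2, -0.6]
opening: 0.568
finger_force: 0.0
[ 0.4959702  -0.20917854  0.16784294]
```

View pics/s2.png

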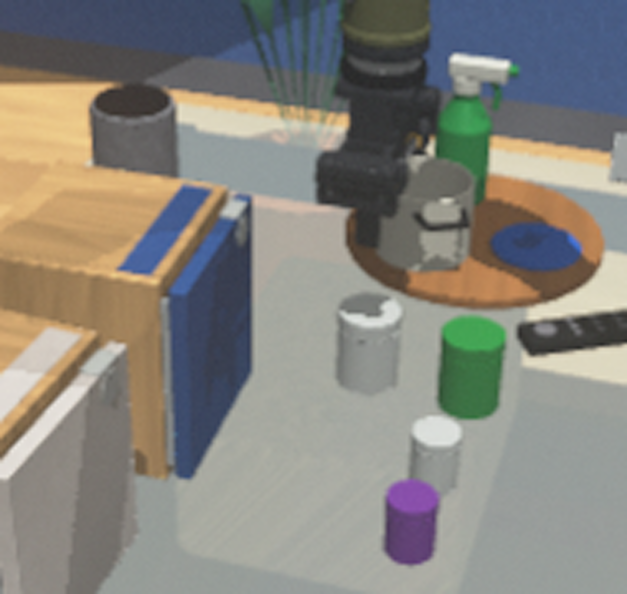

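The tin stands upright at crop (370,340) and the blue door is still shut. Next I'll close the fingers and go in front of the disc.

```bash
python3 -m pendant '[[1,[0,-21,0],[0,0,0]],[1,[0,-21,0],[0,0,0]],[1,[0,-21,0],[0,0,0]],[1,[20,0,-2],[0,0,0]],[1,[20,0,0],[0,0,0]],[1,[10,0,0],[0,0,0]],[1,[0,0,0],[0,0,0]],[1,[0,0,0],[0,0,0]]]'
```

```text
clock: 9.32
tool_pos: [0.5456, -0.1466, 0.1703]
eef_rot: [1.0, -0.0, -0.001, 0.0]
contact_force: [-0.0, -0.3, -0.1]
opening: 0.006
finger_force: 0.0
```

```bash
python3 -m pendant '[[1,[15,0,0],[0,0,0]],[1,[15,0,0],[0,0,0]],[1,[8,0,0],[0,0,0]],[1,[0,0,0],[0,0,0]],[1,[0,0,0],[0,0,0]]]'
python3 - <<'E'
from plant import r,cams
import cv2,numpy as np
a=cams.snapshot("side")["img"][:,:,::-1][110:230,230:390]; cv2.imwrite("pics/s3.png",cv2.resize(a,None,fx=5,fy=5,interpolation=cv2.INTER_CUBIC))
E
```

```text
clock: 9.95
tool_pos: [0.5838, -0.1466, 0.1706]
eef_rot: [1.0, -0.0, -0.001, 0.0]
contact_force: [-0.6, -0.3, -0.4]
opening: 0.008
finger_force: 0.0
```

View pics/s3.png

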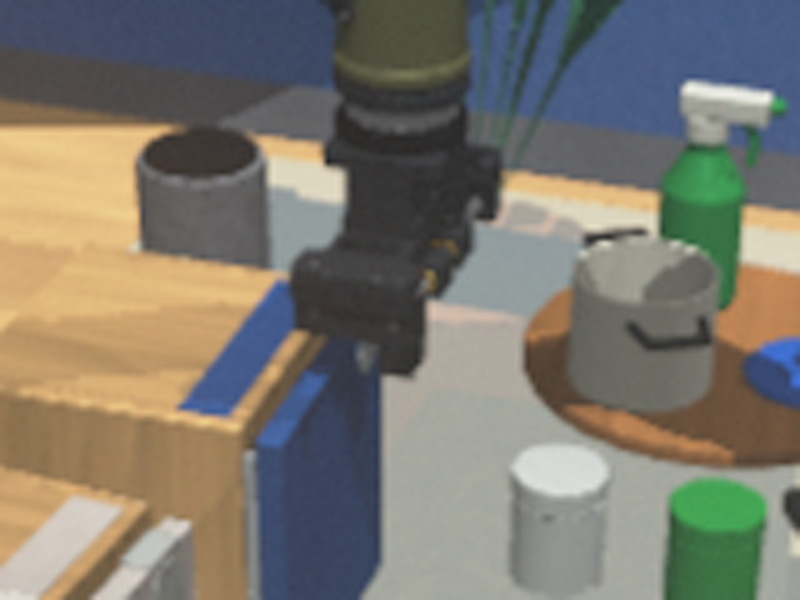

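The fingertips at about (400,360) sit just in front of the disc at (366,353). I'll creep forward, watching the force.

```bash
python3 -m pendant '[[1,[5,0,0],[0,0,0]],[1,[0,0,0],[0,0,0]],[1,[0,0,0],[0,0,0]]]';python3 -m pendant '[[1,[3,0,0],[0,0,0]],[1,[0,0,0],[0,0,0]],[1,[0,0,0],[0,0,0]]]'; python3 -m pendant '[[1,[2,0,0],[0,0,0]],[1,[0,0,0],[0,0,0]],[1,[0,0,0],[0,0,0]]]'
```

```text
clock: 10.38
tool_pos: [0.5897, -0.1464, 0.1707]
eef_rot: [1.0, 0.0, -0.0, 0.0]
contact_force: [0.6, -0.9, -0.1]
opening: 0.007
finger_force: 0.0
clock: 10.75
tool_pos: [0.5927, -0.1465, 0.1707]
eef_rot: [1.0, 0.0, -0.0, 0.0]
contact_force: [0.0, 0.5, -0.1]
opening: 0.008
finger_force: 0.0
clock: 11.12
tool_pos: [0.5947, -0.1464, 0.1707]
eef_rot: [1.0, -0.0, 0.0, 0.0]
contact_force: [0.2, 1.1, 0.8]
opening: 0.003
finger_force: 0.1
```

```bash
for i in 1; do python3 -m pendant '[[1,[2,0,0],[0,0,0]],[1,[0,0,0],[0,0,0]],[1,[0,0,0],[0,0,0]]]' | grep -E 'tool_pos|contact';python3 -m pendant '[[1,[2,0,0],[0,0,0]],[1,[0,0,0],[0,0,0]],[1,[0,0,0],[0,0,0]]]'| grep -E 'tool_pos|contact'; python3 -m pendant '[[1,[2,0,0],[0,0,0]],[1,[0,0,0],[0,0,0]],[1,[0,0,0],[0,0,0]]]'| grep -E 'tool_pos|contact';done
```

```text
tool_pos: [0.5955, -0.1466, 0.1706]
contact_force: [-4.3, -0.2, 2.5]
tool_pos: [0.5986, -0.1468, 0.1706]
contact_force: [-3.7, -0.8, 1.7]
tool_pos: [0.6005, -0.1469, 0.1706]
contact_force: [-4.8, -2.0, 0.8]
```

```bash
python3 -m pendant '[[1,[1,0,0],[0,0,0]],[1,[0,0,0],[0,0,0]],[1,[0,0,0],[0,0,0]]]' | grep -E 'tool_pos|contact'
```

```text
tool_pos: [0.601, -0.147, 0.1706]
contact_force: [-4.4, -2.4, 2.1]
```

```bash
python3 -m pendant '[[1,[1,0,0],[0,0,0]],[1,[0,0,0],[0,0,0]],[1,[0,0,0],[0,0,0]]]' | grep -E 'tool_pos|contact'
python3 -m pendant '[[1,[-20,0,0],[0,0,0]],[1,[-40,0,0],[0,0,0]],[1,[-45,0,0],[0,0,0]],[1,[-45,0,0],[0,0,0]],[1,[0,0,-20],[0,0,0]],[1,[0,0,-30],[0,0,0]],[1,[0,0,0],[0,0,0]],[1,[0,0,0],[0,0,0]]]'
python3 -m pendant '[[1,[0,0,-10],[0,0,0]],[1,[0,0,0],[0,0,0]],[1,[0,0,0],[0,0,0]],[1,[0,0,0],[0,0,0]],[1,[0,0,0],[0,0,0]],[1,[0,0,0],[0,0,0]],[1,[0,0,0],[0,0,0]],[1,[0,0,0],[0,0,0]]]'
python3 - <<'E'
from plant import r,cams
import cv2,numpy as np
a=cams.snapshot("side")["img"][:,:,::-1]; cv2.imwrite("pics/s4.png",a)
b=cams.snapshot("top")["img"][:,:,::-1][100:270,200:470];cv2.imwrite("pics/s5.png",cv2.resize(b,None,fx=2.9,fy=2.9,interpolation=cv2.INTER_CUBIC))
E
```

```text
tool_pos: [0.6011, -0.1469, 0.1706]
contact_force: [-7.9, -2.4, 3.5]
clock: 14.0
tool_pos: [0.4537, -0.1459, 0.2205]
eef_rot: [1.0, 0.0, 0.001, -0.0]
contact_force: [-0.5, -0.6, 0.4]
opening: 0.003
finger_force: 0.0
clock: 15.0
tool_pos: [0.4527, -0.1465, 0.2307]
eef_rot: [1.0, -0.0, 0.0, 0.0]
contact_force: [-0.3, -0.0, 1.2]
opening: 0.004
finger_force: 0.0
```

View pics/s4.png

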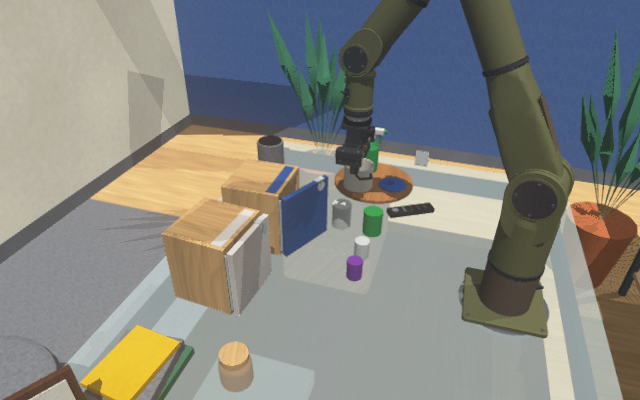

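View pics/s5.png

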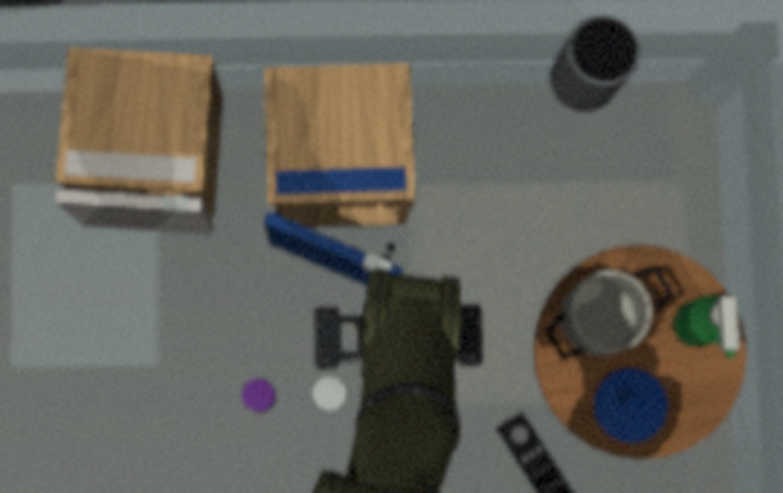

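The blue door stands ajar in the side view (free edge near (325,180)), and the tin is upright at (341,213), clear of the door. The white door is shut. I'll lift the hand away, let things settle and hand in.

```bash
python3 -m pendant '[[1,[0,0,-25],[0,0,0]],[1,[-10,0,-30],[0,0,0]],[1,[-10,0,-30],[0,0,0]],[1,[0,0,0],[0,0,0]],[1,[0,0,0],[0,0,0]],[1,[0,0,0],[0,0,0]],[1,[0,0,0],[0,0,0]],[1,[0,0,0],[0,0,0]]]' && python3 -c "
from plant import r
print(r.finish_job())"
```

```text
clock: 16.1
tool_pos: [0.4326, -0.1464, 0.3153]
eef_rot: [1.0, 0.0, -0.0, -0.0]
contact_force: [0.7, 0.1, 0.4]
opening: 0.008
finger_force: 0.0
the job is handed in; nothing more can be done
None
```

I handed the job in at 16.1 s. In the last pictures the tin stands upright, slid right to about 0.245 m from the hinge (0.212 m needed). The blue door is ajar, the white one is shut and the hand is clear. The hand-in returned no verdict.

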